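# Refit the filter panel of the bench dust extractor

### The job

Refit the filter panel in the dust-extractor housing: carry it by its handle, hook its thin tongue edge under the housing's lip while the opposite edge is still propped up on the catch block or its roller, and let go of it. Then press the raised edge down past the spring roller until the panel lies flat and fully home, and swing the clamp arm all the way across it. Leave the slate wedge and the granite cobble beside the work where they are.

Things in the scene. Friction and masses are not known exactly. Their poses are not given: they have to be found in the camera images.
- panel: Filter panel, dark steel frame with pale pleats, loose, about 0.32 kg, flat on the bench at the start; 140 mm long (x), 112 mm wide (y). Origin: centre of the underside; +x points to the tongue edge, +z out of the pleated face. Main body x -70 to +50 mm, 14 mm thick; tongue x +50 to +70 mm, full width, 8 mm thick (z 0 to 8). Centre of mass about x = -10 mm.
- handle (a point): Centre of the bar of the panel's black bridge handle (panel x = -8, y = 0, z = 35 mm). The bar runs along y for 64 mm, is 12 mm thick in x and spans z = 28 to 42 mm; beneath it, between end posts at 22 to 32 mm from the middle, it is open down to the panel's top at z = 14 mm.
- tongue (a point): Middle of the panel's tongue end, at the underside (panel x = +70, y = 0, z = 0 mm).
- back_edge (a point): Middle of the panel's edge opposite the tongue, at the upper face (panel x = -70, y = 0, z = 14 mm).
- housing: Filter housing, grey box fixed on the bench, 185 x 160 mm. Origin: bench level, under the centre of the well; +x points to the lip end (away from the robot, within 0.35 rad), +z up. Well: 143 mm long (x -71.5 to +71.5), 120 mm wide (y -60 to +60), floor at z = 26 mm. Side walls and the 30 mm thick near wall (-x end): top z = 41 mm. Hose spigot sticks out 32 mm at the +x end.
- lip_edge (a point): Middle of the lower inner edge of the steel lip at the housing's +x end (housing x = 57.5, y = 0, z = 40 mm). The lip hangs 14 mm over the well, up to the end wall at x = 71.5 mm, over its full width; 14 mm clear beneath it, top at z = 45 mm. The tongue goes under it; the main body does not.
- catch_top (a point): Middle of the top inner edge of the dark catch block on the near wall (housing x = -71.5, y = 0, z = 56 mm). The block is 60 mm wide (y -30 to +30), 30 mm deep (to x = -101.5), its top flat, its face flush with the well's end. The panel's back edge can be propped on its top.
- roller_axis (a point): Axis of the spring roller in the catch block's face (housing x = -72.5, z = 43 mm), 14 mm thick, 38 mm long, standing 6 mm into the well. With the tongue home under the lip the panel's back edge rests on it (tilt about 0.16 rad). About 6 N (a fast press more) down near that edge pushes the roller back; follow it down until the edge is below the roller, which then holds the panel flat on the well floor, panel top at z = 40 mm.
- clamp (a joint): Clamp arm's angle, rad, about its vertical pivot. 0 = closed, at its stop, pointing to the housing's +y across the panel; grows counter-clockwise seen from above: 1.57 = pointing to the housing's -x; at most 2.3. Starts open, at 1.65 to 2.2. Stays where left; about 1 N at the knob moves it. Arm 46 mm long, 14 mm wide, z = 43 to 50 mm, so 3 mm above a seated panel.
- clamp_pivot (a point): Pivot of the clamp arm on the housing's -y side wall (housing x = -40, y = -70, z = 43 mm).
- clamp_knob (a point): Centre of the top of the clamp's upright black knob, a post 16 mm in diameter on the arm, 38 mm from the pivot, from z = 50 to z = 100 mm; moves with the arm.
- cobble: Loose stone, rounded speckled granite cobble, 69 x 104 x 67 mm, between panel and housing; origin under its centre.
- wedge: Loose stone, long dark slate wedge, 88 x 135 x 50 mm, to the left of the housing; origin under its centre.

How it is judged:
By the outcome, as a careful person would: the job done as asked, in the order asked, and still so for the second after the job is handed in, with the robot touching nothing.
It also fails if it takes over 56 s, if anything falls off the work surface, if the arm or the gripper's body presses on something with over 40 N, if the wrist force passes 120 N, or if a joint passes its speed limit or range.

### The arm

A 6-joint arm with a two-finger parallel gripper is mounted at the origin on a cart in front of the work surface, level with it; the furniture and walls round the work are solid. World frame = base frame: x ahead of the robot, y to its left, z up, the work surface at z = 0. Lengths are in m, angles in rad, forces in N, time in s.
With the tool pointing down it reaches from about 0.35 to 0.775 m from the base axis. Payload 5.5 kg.
Tool frame: the origin (TCP) lies midway between the tips of the shut fingers; the grasp point (between the pads) lies 19 mm behind it; x points along the fingers, y is the direction in which the jaws open and shut, and the axes are right-handed (so a half turn about x gives the same grasp; the last joint's range is limited). The gripper opens to 85 mm and grips with 20 to 120 N. Pads are 22 mm wide; open, the fingers measure 114 mm over their backs; the gripper's body (76 mm by 85 mm) begins 54 mm behind the grasp point. The pads swing forward as they close: fully open they stand 13 mm farther back than shut.
Start: joints at [1.187, 0.313, 0.046, 1.304, 0, 1.431], TCP at [0.139, 0.558, 0.231] pointing down, gripper open.
Joint ranges: [-2.76, 2.76], [-0.86, 1.69], [-1.03, 1.26], [-2.2, 2.34], [-1.47, 1.5], [-3.14, 3.14]. Speed limits (rad/s): [2.57, 2.57, 3.14, 3.14, 3.14, 3.14].

### API

Orientations are given as a unit quaternion [w, x, y, z].
In Python, from workcell import env, optics, order, models gives the robot as it stands. The module is installed in compiled form; this text tells all that it offers.
- The arm moves only by the tool servo_tool, never from a script. Its argument "moves" is a list of rows, each a list of 5 numbers: the shift along the tool's x, y, z in cm, then the turn about the tool's x in rad, then the closure, from -1 (fully open) to 1 (shut). A call has exactly 10 rows; each row shifts and turns the commanded pose from where the row before left it, along the tool's axes as they then stand; what a row does not reach is not made up. A row lasts 1/8 s, in which the tool goes at most 62.5 mm and 10.7 degrees, less where a joint would pass 70% of its speed; a pose out of reach is approached as far as the arm can. A call is refused whole if a number of a shift passes 6.25 or a number of a turn 0.188, either way. A call with a gripper value outside its range is refused whole. The fingers move at their own pace and stop on an object; "grip_force" is the grip in N (left out, the last holds). Time passes only in rows, so rows that do not move let the fingers close, or fill a call up. It gives the time, the measured TCP pose, the force and the opening at its end, in the units of the state.
- env.get_state(): the state, without advancing time (a new reading comes with each control period).
- optics.read_camera(name): name is "scene" or "top" or "wrist"; returns a dict with "pixels" (384x512x3 uint8, blue, green, red), "vertical_fov" (degrees; the focal length in pixels is half the picture's height over the tangent of half this angle, whatever the lens; pixels are square), "cx", "cy" (the principal point, pixels), "extrinsics" (4x4, takes a point from world to camera coordinates). Camera axes: x right, y up, looking along -z (the intrinsics and any distortion apply to the point x, -y, -z); pixel columns grow to the right and rows downward; lengths in m; the calibration is good to about 2 mm. A picture is of the moment at which its call begins. There is no depth.
- order.hand_in(): hands the job in, once; it reports no verdict.
Trained networks look in a picture, given as the dict that the camera call returned (one of the last four; its "shot" number tells which), for a name from the list of things; names that differ only in an ending like _2 or _b are one class to them, and where a whole thing is asked for, a point or a joint stands for the part that bears it (a point fixed in the world has none). Each returns a list of dicts, best first, with "conf" (0 to 1); they miss things now and then, are a little off and sometimes report something else, mostly with a low value. They report only what shows in the picture. A call takes as long as a camera call.
- models.outline_of(name, picture): "pixels" (384x512 bool, what is visible of it) and "location" ([column, row] in pixels, amid what is visible of it).
- models.pinpoint(name, picture): "location" ([column, row] in pixels: a listed point, or the origin of a listed thing).
The state is a dict: "clock": time; "joint_pos": joint angles; "qvel": joint speeds; "tau": joint torques, N m; "tcp_pos": TCP position; "orientation": TCP orientation; "wrist_force": force on the tool from outside, world axes, zero at the start; "ft_torque": the same for the moment, N m; "finger_gap": finger opening in m.
Only numpy, scipy, OpenCV 4.12 (cv2) and the standard library are available. Lean on these libraries where they do the work, as an engineer would, in place of code of your own. Each camera call takes 0.05 s, during which the arm holds its last target.

## Working session

There is one attempt and no reset: what is moved stays moved. The work goes in short steps, Python scripts to look and compute and a tool call to move; the robot and the scene stay as the last step left them, time stands still between calls to the robot, and variables do not carry over. Pictures are saved under pics/ and viewed, and the job is handed in when it is done.

Besides the shell and the picture viewer there is one more tool, called after "Emit:" as name([rows], argument=value, ...), one row to a line, values as JSON. servo_tool: Moves the arm, as the interface text tells. Its arguments: {"type":"object","properties":{"moves":{"type":"array"},"grip_force":{"type":"number"}},"required":["moves"]}

```bash
mkdir -p pics; cat > h.py <<'E'
import numpy as np, cv2
from workcell import env, optics, order, models
def cam(n,save=None):
    p=optics.read_camera(n)
    if save: cv2.imwrite('pics/'+save,p['pixels'])
    return p
def K(p):
    f=p['pixels'].shape[0]/2/np.tan(np.radians(p['vertical_fov'])/2)
    return f
def ray(p,uv):
    f=K(p);E=np.array(p['extrinsics']);R=E[:3,:3];t=E[:3,3]
    d=np.array([(uv[0]-p['cx'])/f,-(uv[1]-p['cy'])/f,-1.]);
    return -R.T@t,R.T@d
def onz(p,uv,z):
    o,d=ray(p,uv);return o+d*(z-o[2])/d[2]
def proj(p,X):
    f=K(p);E=np.array(p['extrinsics']);c=E[:3,:3]@np.array(X)+E[:3,3]
    return np.array([p['cx']+f*c[0]/-c[2],p['cy']-f*c[1]/-c[2]])
E
python3 - <<'E'
from h import *
for n in ['top','scene','wrist']:
    p=cam(n,n+'0.png'); print(n,{k:v for k,v in p.items() if k not in('pixels','extrinsics')}); print(np.round(p['extrinsics'],3).tolist())
    for k in ['handle','tongue','back_edge','panel','housing','lip_edge','catch_top','roller_axis','clamp_pivot','clamp_knob','cobble','wedge']:
        r=models.pinpoint(k,p)
        print(k,[(np.round(a['location'],1).tolist(),round(a['conf'],2)) for a in r[:2]])
print(env.get_state())
E
```

```text
top {'vertical_fov': 49.54346761166462, 'cx': 255.25923564458094, 'cy': 186.21697964231237, 'shot': 1}
[[-0.007, -1.0, 0.016, 0.154], [0.994, -0.005, 0.106, -0.476], [-0.105, 0.016, 0.994, -1.47], [0.0, 0.0, 0.0, 1.0]]
handle [([335.7, 195.3], 0.72)]
tongue [([335.3, 172.2], 0.65)]
back_edge []
panel [([332.7, 197.2], 0.82)]
housing [([206.5, 188.4], 0.86)]
lip_edge [([211.8, 171.6], 0.71), ([202.1, 208.0], 0.7)]
catch_top [([199.4, 206.1], 0.85)]
roller_axis [([202.2, 205.8], 0.62), ([329.9, 195.3], 0.54)]
clamp_pivot [([222.8, 197.3], 0.52), ([199.2, 206.8], 0.25)]
clamp_knob [([227.0, 211.3], 0.44)]
cobble [([291.5, 172.3], 0.82)]
wedge []
scene {'vertical_fov': 45.317332469447116, 'cx': 257.1596408462337, 'cy': 189.66259077051092, 'shot': 2}
[[0.852, -0.524, -0.001, -0.308], [0.256, 0.415, 0.873, -0.249], [-0.457, -0.744, 0.487, -1.094], [0.0, 0.0, 0.0, 1.0]]
handle [([311.5, 251.8], 0.64)]
tongue [([334.3, 256.6], 0.76)]
back_edge [([287.1, 261.8], 0.74)]
panel [([312.0, 264.2], 0.7)]
housing [([236.5, 187.4], 0.96), ([231.4, 189.8], 0.51)]
lip_edge [([251.8, 175.7], 0.59)]
catc
[... 523 characters left out ...]
pivot []
clamp_knob []
cobble []
wedge []
{'clock': 1.95, 'joint_pos': array([1.18740574e+00, 3.13194640e-01, 4.61157028e-02, 1.30362042e+00,
       2.39933027e-05, 1.43120238e+00]), 'qvel': array([-0.00040349,  0.00074304, -0.00089416,  0.00042416, -0.00029292,
       -0.00049231]), 'tau': array([-8.00401576e-04, -4.80453229e+01,  2.98804039e+01,  3.85225994e-04,
       -2.46091204e-04, -1.88100057e-05]), 'tcp_pos': array([0.13881274, 0.55803463, 0.23133267]), 'orientation': array([ 0.70186043,  0.08601713,  0.70185909, -0.08594651]), 'wrist_force': array([-0.1874566 ,  0.56969513, -0.57253727]), 'ft_torque': array([ 0.02023852,  0.01809462, -0.00710872]), 'finger_gap': 0.08524540649107346}
```

View images.

```bash
python3 - <<'E'
import cv2
a=cv2.imread('pics/top0.png')[130:250,150:400];cv2.imwrite('pics/top0c.png',cv2.resize(a,None,fx=3.2,fy=3.2,interpolation=3))
a=cv2.imread('pics/scene0.png')[120:300,170:370];cv2.imwrite('pics/scene0c.png',cv2.resize(a,None,fx=3.3,fy=3.3,interpolation=3))
E
```

```text
(no output)
```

View pics/top0c.png

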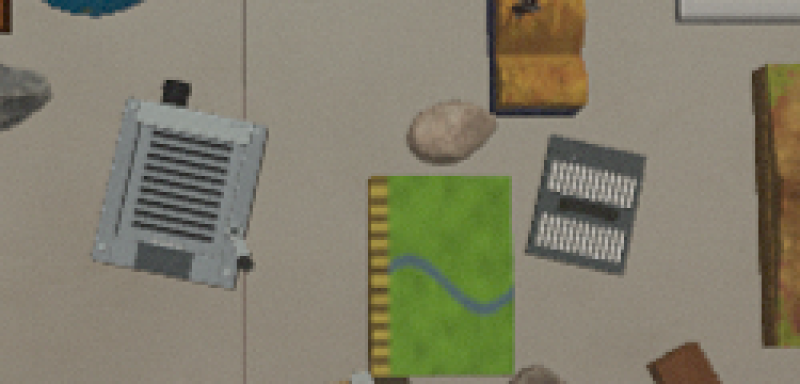

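View pics/scene0c.png

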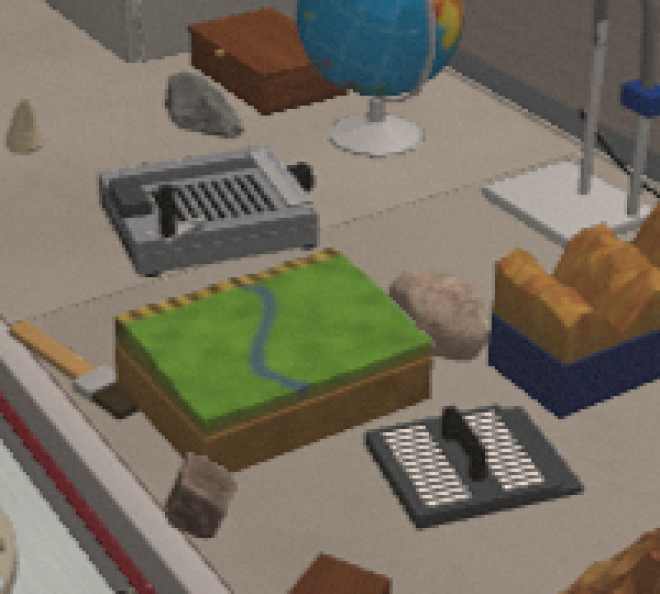

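View pics/wrist0.png

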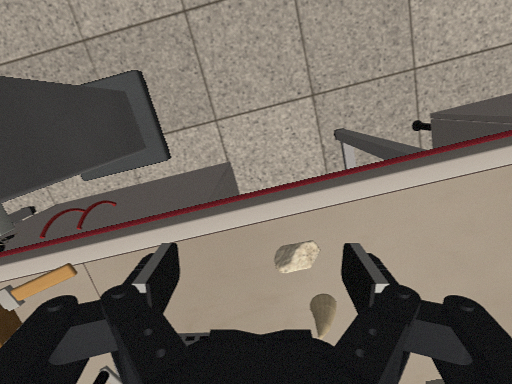

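```bash
python3 - <<'E'
from h import *
p=cam('top')
q=cam('scene')
for n,uv,sv,z in [('handle',(335.7,195.3),(311.5,251.8),.035),('tongue',(335.3,172.2),(334.3,256.6),0),('back',None,(287.1,261.8),.014),('panel',(332.7,197.2),(312,264.2),0),('housing',(206.5,188.4),(236.5,187.4),0),('lip',(211.8,171.6),(251.8,175.7),.04),('catch',(199.4,206.1),(213.7,174.2),.056),('roller',(202.2,205.8),(212.4,179.4),.043),('pivot',(222.8,197.3),(228.4,187.3),.043),('knob',(227,211.3),(222,176.7),.1),('cobble',(291.5,172.3),(300.4,223.3),0),('wedge',None,(232.7,157.9),0)]:
    print(n, np.round(onz(p,uv,z),3) if uv else '', np.round(onz(q,sv,z),3))
# panel corners from top crop (/3.2 +150,+130)
for c in [(553,135),(646,155),(622,274),(526,253)]:
    print('pc',np.round(onz(p,(150+c[0]/3.2,130+c[1]/3.2),.011),3))
for c in [(130,98),(268,126),(235,290),(92,262)]:
    print('hc',np.round(onz(p,(150+c[0]/3.2,130+c[1]/3.2),.042),3))
E
```

```text
handle [ 0.441 -0.136  0.035] [ 0.444 -0.133  0.035]
tongue [ 0.529 -0.144  0.   ] [ 0.513 -0.145  0.   ]
back  [ 0.383 -0.112  0.014]
panel [ 0.437 -0.132  0.   ] [ 0.443 -0.14   0.   ]
housing [0.472 0.328 0.   ] [0.479 0.323 0.   ]
lip [0.528 0.305 0.04 ] [0.527 0.303 0.04 ]
catch [0.405 0.347 0.056] [0.41  0.352 0.056]
roller [0.406 0.338 0.043] [0.401 0.344 0.043]
pivot [0.436 0.266 0.043] [0.42  0.269 0.043]
knob [0.384 0.248 0.1  ] [0.387 0.246 0.1  ]
cobble [0.53  0.017 0.   ] [0.532 0.032 0.   ]
wedge  [0.581 0.534 0.   ]
pc [ 0.528 -0.096  0.011]
pc [ 0.505 -0.201  0.011]
pc [ 0.37  -0.17   0.011]
pc [ 0.394 -0.062  0.011]
hc [0.568 0.381 0.042]
hc [0.535 0.227 0.042]
hc [0.354 0.264 0.042]
hc [0.386 0.421 0.042]
```

```bash
cat >> h.py <<'E'
from scipy.spatial.transform import Rotation as Rt
def Rtool(s=None):
    s=s or env.get_state(); w,x,y,z=s['orientation']; return Rt.from_quat([x,y,z,w]).as_matrix()
def yaw_y(R=None):
    R=Rtool() if R is None else R; return np.arctan2(R[1,1],R[0,1])
def to(target,s=None,dyaw=0):
    s=s or env.get_state(); R=Rtool(s)
    d=R.T@(np.array(target)-s['tcp_pos'])*100
    return np.round(d,2)
E
python3 - <<'E'
from h import *
s=env.get_state();R=Rtool(s);print(np.round(R,3),yaw_y(R),s['clock'])
print(to((.40,.30,.23)), to((.441,-.131,.2)))
E
```

```text
[[ 0.     0.241  0.97 ]
 [ 0.     0.97  -0.241]
 [-1.     0.     0.   ]] 1.326970360598937 2.05
[  0.13 -18.74  31.57] [  3.13 -59.57  45.96]
```

Emit:
servo_tool([
  [0,-3.1,5.2,0,-1],
  [0,-3.1,5.2,0,-1],
  [0,-3.1,5.2,0,-1],
  [0,-3.1,5.2,0,-1],
  [0,-3.1,5.2,0,-1],
  [0,-3.1,5.2,0,-1],
  [0,0,0,0,-1],
  [0,0,0,0,-1],
  [0,0,0,0,-1],
  [0,0,0,0,-1],
])

```text
clock: 3.3
tcp_pos: [0.3957, 0.3033, 0.2314]
orientation: [0.702, 0.085, 0.702, -0.085]
wrist_force: [0.0, -0.2, -0.4]
finger_gap: 0.0851
```

```bash
python3 - <<'E'
from h import *
s=env.get_state();print(s['clock'],s['tcp_pos'],s['wrist_force'])
p=cam('wrist','w1.png'); np.save('w1.npy',p,allow_pickle=True)
for k,z in [('housing',0),('lip_edge',.04),('catch_top',.056),('roller_axis',.043),('clamp_pivot',.043),('clamp_knob',.1)]:
        r=models.pinpoint(k,p)
        print(k,[(np.round(a['location'],1).tolist(),round(a['conf'],2),np.round(onz(p,a['location'],z),4)) for a in r[:2]])
E
```

```text
3.3 [0.39571488 0.30325879 0.23136515] [ 0.00187655 -0.15632184 -0.40641091]
housing [([287.6, 210.4], 0.72, array([0.4699, 0.3258, 0.    ]))]
lip_edge [([293.2, 260.9], 0.84, array([0.5272, 0.3173, 0.04  ]))]
catch_top [([294.6, 170.4], 0.79, array([0.4016, 0.3435, 0.056 ])), ([292.6, 171.0], 0.39, array([0.4018, 0.3411, 0.056 ]))]
roller_axis [([293.4, 171.9], 0.61, array([0.4063, 0.3426, 0.043 ]))]
clamp_pivot [([236.8, 196.7], 0.87, array([0.4203, 0.2678, 0.043 ]))]
clamp_knob [([210.8, 184.5], 0.84, array([0.3848, 0.2549, 0.1   ]))]
```

View pics/w1.png

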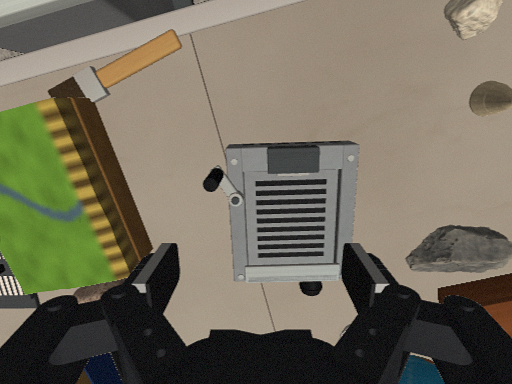

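```bash
python3 - <<'E'
import cv2
a=cv2.imread('pics/w1.png')[130:300,195:375];cv2.imwrite('pics/w1c.png',cv2.resize(a,None,fx=3.5,fy=3.5,interpolation=3))
E
```

```text
(no output)
```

View pics/w1c.png

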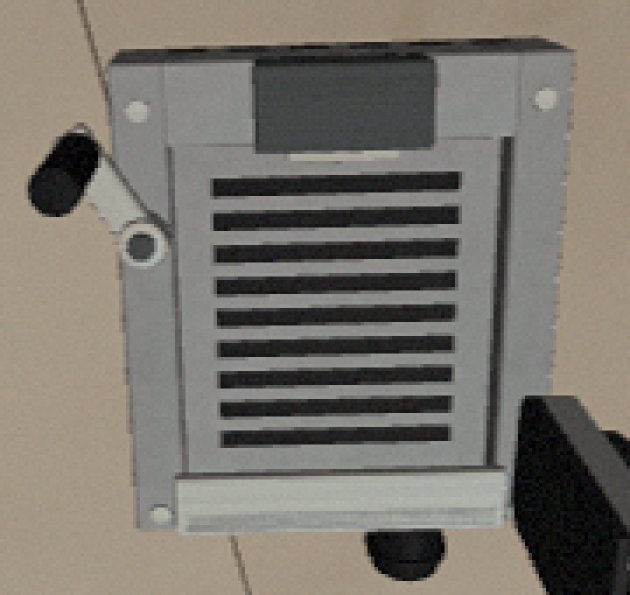

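```bash
cat > fit.py <<'E'
from h import *
from scipy.optimize import least_squares
def fit(p,obs,x0):
    def r(q):
        c,s=np.cos(q[2]),np.sin(q[2]);o=[]
        for (X,uv) in obs:
            w=(q[0]+c*X[0]-s*X[1],q[1]+s*X[0]+c*X[1],X[2]); o+=list(proj(p,w)-uv)
        return np.array(o)
    L=least_squares(r,x0,loss='soft_l1');return L.x,r(L.x).reshape(-1,2)
E
python3 - <<'E'
from fit import *
p=np.load('w1.npy',allow_pickle=True).item()
cr=[((-101.5,-80,41),(110,67)),((-101.5,80,41),(575,50)),((83.5,-80,41),(138,527)),((-71.5,-30,56),(256,150)),((-71.5,30,56),(434,148)),((57.5,-60,45),(178,478)),((57.5,60,45),(503,466)),((-71.5,-60,41),(172,146)),((-71.5,60,41),(502,135))]
obs=[(np.array(X)/1000,np.array((195+(u+.5)/3.5-.5,130+(v+.5)/3.5-.5))) for X,(u,v) in cr]
x,res=fit(p,obs,[.475,.325,-.21]);print(x,np.round(res,2).tolist())
E
```

```text
[ 0.47373157  0.3266156  -0.20920689] [[-1.71, -1.67], [0.95, -1.19], [-0.32, 1.45], [-0.29, 0.89], [0.53, -0.15], [1.73, 0.09], [-1.27, 1.01], [-1.27, 0.01], [3.41, 0.05]]
```

```bash
python3 - <<'E'
from h import *
print(to((.42,-.128,.17)))
E
```

```text
[  6.13 -41.21  12.65]
```

Emit:
servo_tool([
  [0,-5.2,1.6,0,-1],
  [0,-5.2,1.6,0,-1],
  [0,-5.2,1.6,0,-1],
  [0,-5.2,1.6,0,-1],
  [1,-5.2,1.6,0,-1],
  [1.5,-5.2,1.6,0,-1],
  [1.5,-5,1.6,0,-1],
  [2,-5,1.5,0,-1],
  [0,0,0,0,-1],
  [0,0,0,0,-1],
])

```text
clock: 4.9
tcp_pos: [0.4202, -0.1282, 0.1712]
orientation: [0.702, 0.087, 0.702, -0.086]
wrist_force: [-0.5, 0.4, 0.8]
finger_gap: 0.0856
```

```bash
python3 - <<'E'
from h import *
s=env.get_state();print(s['clock'],s['tcp_pos'],s['wrist_force'])
p=cam('wrist','w2.png'); np.save('w2.npy',p,allow_pickle=True)
for k,z in [('panel',0),('handle',.035),('tongue',.0),('back_edge',.014)]:
        r=models.pinpoint(k,p)
        print(k,[(np.round(a['location'],1).tolist(),round(a['conf'],2),np.round(onz(p,a['location'],z),4)) for a in r[:2]])
a=p['pixels'][100:384,100:430];cv2.imwrite('pics/w2c.png',cv2.resize(a,None,fx=2.1,fy=2.1,interpolation=3))
E
```

```text
4.9 [ 0.42020278 -0.12824656  0.17124325] [-0.5117968   0.43304969  0.77935897]
panel []
handle [([265.2, 202.3], 0.66, array([ 0.4426, -0.1278,  0.035 ]))]
tongue [([268.1, 250.0], 0.59, array([ 0.5166, -0.1415,  0.    ]))]
back_edge [([265.1, 142.1], 0.72, array([ 0.3841, -0.1132,  0.014 ]))]
```

View pics/w2c.png

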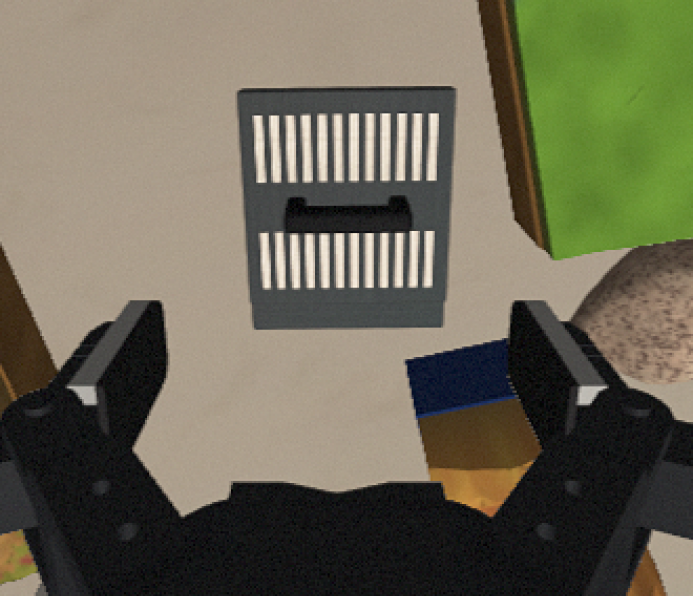

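```bash
python3 - <<'E'
from fit import *
p=np.load('w2.npy',allow_pickle=True).item()
cr=[((-70,-56,14),(238,92)),((-70,56,14),(456,89)),((70,-56,8),(254,328)),((70,56,8),(443,326)),((-8,-32,42),(286,219)),((-8,32,42),(411,219)),((50,-56,14),(250,304)),((50,56,14),(447,302))]
obs=[(np.array(X)/1000,np.array((100+(u+.5)/2.1-.5,100+(v+.5)/2.1-.5))) for X,(u,v) in cr]
x,res=fit(p,obs,[.449,-.13,-.23]);print(x,np.round(res,2).tolist())
c,s=np.cos(x[2]),np.sin(x[2]); h=np.array([x[0]-.008*c,x[1]-.008*s]);print('handle',h,'toolyaw-pi/2',yaw_y()-np.pi/2, to((h[0],h[1],.012)))
E
```

```text
[ 0.45156521 -0.12939006 -0.23284049] [[-0.94, -1.42], [0.92, -1.29], [-0.6, 0.62], [0.57, 0.6], [-1.2, 1.84], [1.44, 1.13], [-0.3, -0.34], [0.26, -0.41]]
handle [ 0.44378109 -0.12754412] toolyaw-pi/2 -0.24177145599284167 [15.98  0.53  2.23]
```

Emit:
servo_tool([
  [4.5,0.3,2.1,-0.01,-1],
  [5,0.2,0,0,-1],
  [4,0,0,0,-1],
  [2.4,0,0,0,-1],
  [0,0,0,0,-1],
  [0,0,0,0,1],
  [0,0,0,0,1],
  [0,0,0,0,1],
  [0,0,0,0,1],
  [0,0,0,0,1],
], grip_force=30)

```text
clock: 6.4
tcp_pos: [0.4433, -0.1286, 0.0138]
orientation: [0.703, 0.082, 0.701, -0.082]
wrist_force: [-0.7, 2.1, 7.1]
finger_gap: 0.0636
```

```bash
python3 - <<'E'
from h import *
s=env.get_state();print(s['clock'],s['tcp_pos'],s['wrist_force'],s['finger_gap'])
p=cam('wrist','w3.png');cam('scene','s3.png')
E
```

```text
6.4 [ 0.44333699 -0.12864083  0.01381694] [-0.74218966  2.11842589  7.05387595] 0.06356498444059039
```

View pics/w3.png

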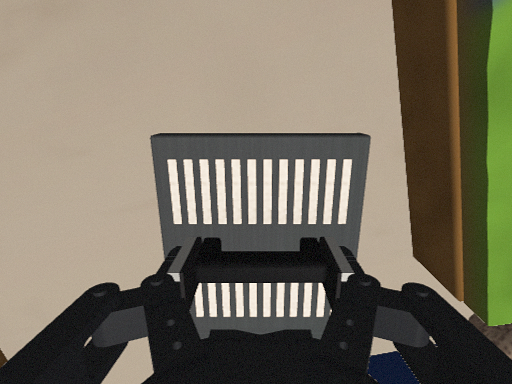

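```bash
cat >> h.py <<'E'
H=[.4737,.3266,-.209]
def hw(x,y,z,H=None):
    H=H or globals()['H']; c,s=np.cos(H[2]),np.sin(H[2]); return (H[0]+c*x-s*y,H[1]+s*x+c*y,z)
def wh(P,H=None):
    H=H or globals()['H']; c,s=np.cos(H[2]),np.sin(H[2]); d=np.array(P[:2])-H[:2]; return np.round([c*d[0]+s*d[1],-s*d[0]+c*d[1],P[2]],4)
E
python3 - <<'E'
from h import *
print(yaw_y()-np.pi/2, wh((.385,.255,.1)), to(hw(-.026,0,.14)),hw(-.026,0,.14))
E
```

```text
-0.2333651689616305 [-0.0719 -0.0884  0.1   ] [-12.64  44.93 -10.13] (np.float64(0.4482657889750803), np.float64(0.33199452588647543), 0.14)
```

Emit:
servo_tool([
  [-2,0,0,0,1],
  [-5,0,0,0,1],
  [-5.6,1,0,0,1],
  [0,5.5,-1.2,0,1],
  [0,5.7,-1.3,0,1],
  [0,5.8,-1.3,0,1],
  [0,5.8,-1.3,0,1],
  [0,5.8,-1.3,-0.01,1],
  [0,5.7,-1.3,-0.01,1],
  [0,4,-1.3,0,1],
])

```text
clock: 7.75
tcp_pos: [0.4439, 0.277, 0.1386]
orientation: [0.703, 0.075, 0.703, -0.075]
wrist_force: [1.0, -0.6, -3.4]
finger_gap: 0.063
```

Emit:
servo_tool([
  [0,3,-0.7,0,1],
  [0,2.5,-0.5,0,1],
  [0,0,0,0,1],
  [0,0,0,0,1],
  [0,0,0,0,1],
  [0,0,0,0,1],
  [0,0,0,0,1],
  [0,0,0,0,1],
  [0,0,0,0,1],
  [0,0,0,0,1],
])

```text
clock: 9.0
tcp_pos: [0.444, 0.3309, 0.1383]
orientation: [0.703, 0.075, 0.703, -0.075]
wrist_force: [0.2, 0.3, -2.6]
finger_gap: 0.0631
```

```bash
python3 - <<'E'
from h import *
s=env.get_state();print(s['clock'],s['tcp_pos'],wh(s['tcp_pos']),s['wrist_force'],s['finger_gap'],yaw_y()-np.pi/2)
p=cam('wrist','w4.png');q=cam('scene','s4.png')
np.save('w4.npy',p,allow_pickle=True);np.save('s4.npy',q,allow_pickle=True)
a=q['pixels'][120:240,150:330];cv2.imwrite('pics/s4c.png',cv2.resize(a,None,fx=4,fy=4,interpolation=3))
for n in ('handle','tongue','back_edge','lip_edge','catch_top'):
  for k in (p,q):
    r=models.pinpoint(n,k); print(n,[(np.round(a['location'],1).tolist(),round(a['conf'],2)) for a in r[:2]])
E
```

```text
9.0 [0.44404322 0.3309345  0.13830145] [-0.0299 -0.0019  0.1383] [ 0.21632533  0.27408518 -2.57806967] 0.06313564456565274 -0.21374123095241115
handle [([261.5, 267.6], 0.82)]
handle [([226.9, 145.5], 0.74)]
tongue [([264.7, 335.9], 0.75)]
tongue []
back_edge [([259.7, 137.2], 0.6)]
back_edge [([255.9, 172.4], 0.23)]
lip_edge []
lip_edge [([252.5, 175.6], 0.68)]
catch_top [([263.7, 333.8], 0.43)]
catch_top [([217.3, 173.7], 0.96)]
```

View pics/w4.png

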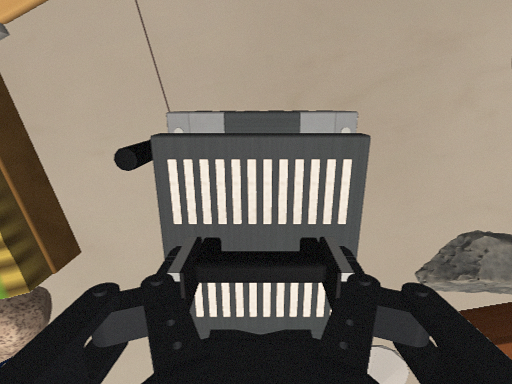

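View pics/s4c.png

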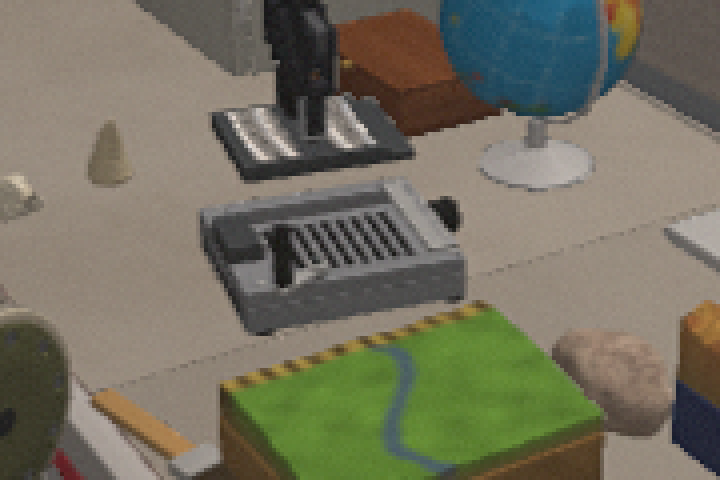

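Emit:
servo_tool([
  [1,0.2,0.3,0,1],
  [2,0,0.3,0,1],
  [2,0,0,0,1],
  [1.2,0,0,0,1],
  [0.2,0,0,0,1],
  [0,0,0,0,1],
  [0,0,0,0,1],
  [0,0,0,0,1],
  [0,0,0,0,1],
  [0,0,0,0,1],
], grip_force=20)

```text
clock: 10.85
tcp_pos: [0.4504, 0.3316, 0.0745]
orientation: [0.703, 0.076, 0.703, -0.075]
wrist_force: [0.2, 0.1, -2.0]
finger_gap: 0.0631
```

```bash
python3 - <<'E'
from h import *
s=env.get_state();print(s['clock'],s['tcp_pos'],wh(s['tcp_pos']),s['wrist_force'],s['finger_gap'],yaw_y()-np.pi/2)
p=cam('wrist','w5.png');q=cam('scene','s5.png')
np.save('w5.npy',p,allow_pickle=True);np.save('s5.npy',q,allow_pickle=True)
a=q['pixels'][120:220,170:290];cv2.imwrite('pics/s5c.png',cv2.resize(a,None,fx=6,fy=6,interpolation=3))
print('catch inner edge px',proj(p,hw(-.0715,-.03,.056)),proj(p,hw(-.0715,.03,.056)),'outer',proj(p,hw(-.1015,-.08,.041)),proj(p,hw(-.1015,.08,.041)))
t=s['tcp_pos'];c,sn=np.cos(-.2137),np.sin(-.2137)
for y in(-.056,.056): print('panel back',proj(p,(t[0]-.062*c-sn*y,t[1]-.062*sn+c*y,t[2]-.0138+.014)))
E
```

```text
10.85 [0.45044492 0.33163509 0.07448207] [-0.0238  0.0001  0.0745] [ 0.15013757  0.13502909 -2.00089487] 0.0631474446216129 -0.2137818533365503
catch inner edge px [206.51846558 155.06125278] [310.77616378 154.55893436] outer [124.1291285  101.16146078] [393.02731609  99.75580841]
panel back [146.22350657 132.2871067 ]
panel back [371.87516151 132.24362453]
```

View pics/w5.png

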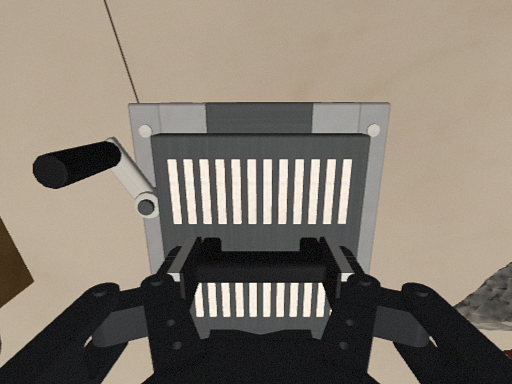

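View pics/s5c.png

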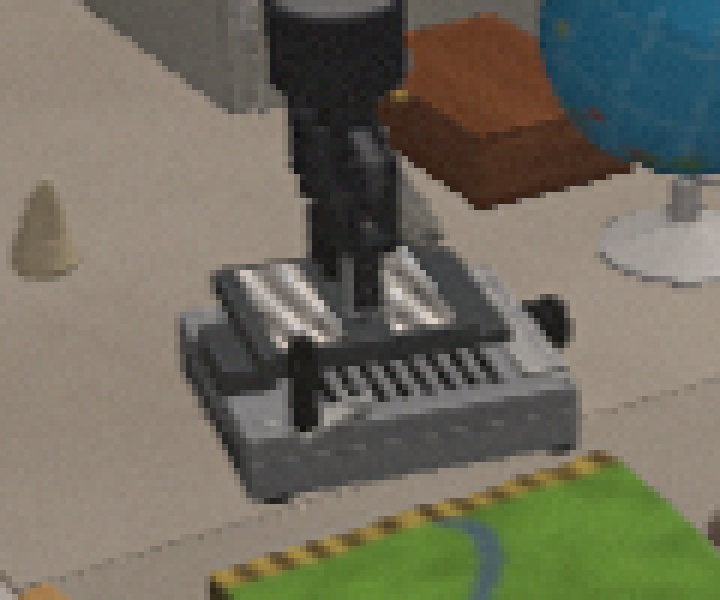

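Emit:
servo_tool([
  [0.3,0,0,0,1],
  [0.2,0,0.05,0,1],
  [0.2,0,0.1,0,1],
  [0.2,0,0.1,0,1],
  [0.2,0,0.12,0,1],
  [0.2,0,0.12,0,1],
  [0.15,0,0.1,0,1],
  [0,0,0,0,1],
  [0,0,0,0,1],
  [0,0,0,0,1],
])

```text
clock: 12.2
tcp_pos: [0.4564, 0.3304, 0.0599]
orientation: [0.703, 0.076, 0.703, -0.075]
wrist_force: [0.6, -1.3, 3.1]
finger_gap: 0.0633
```

```bash
cat > st.py <<'E'
from h import *
import sys
n=sys.argv[1]
s=env.get_state();print(s['clock'],s['tcp_pos'],wh(s['tcp_pos']),s['wrist_force'],s['ft_torque'],s['finger_gap'],yaw_y()-np.pi/2)
p=cam('wrist','w%s.png'%n);q=cam('scene','s%s.png'%n)
np.save('w%s.npy'%n,p,allow_pickle=True);np.save('s%s.npy'%n,q,allow_pickle=True)
a=cv2.resize(q['pixels'][130:210,185:275],None,fx=4.4,fy=4.4,interpolation=3);b=cv2.resize(p['pixels'][70:384,90:420],None,fx=1.2,fy=1.2)
im=np.zeros((400,800,3),np.uint8);im[:a.shape[0],:a.shape[1]]=a[:, :];im[:b.shape[0],400:400+b.shape[1]]=b[:400,:400];cv2.imwrite('pics/c%s.png'%n,im)
E
python3 st.py 6
```

```text
12.2 [0.45641318 0.33043987 0.05988729] [-0.0177  0.0002  0.0599] [ 0.55874418 -1.32536078  3.05767715] [-0.18692349 -0.02921356  0.01507168] 0.0632502647775343 -0.21386396980721245
```

View pics/c6.png

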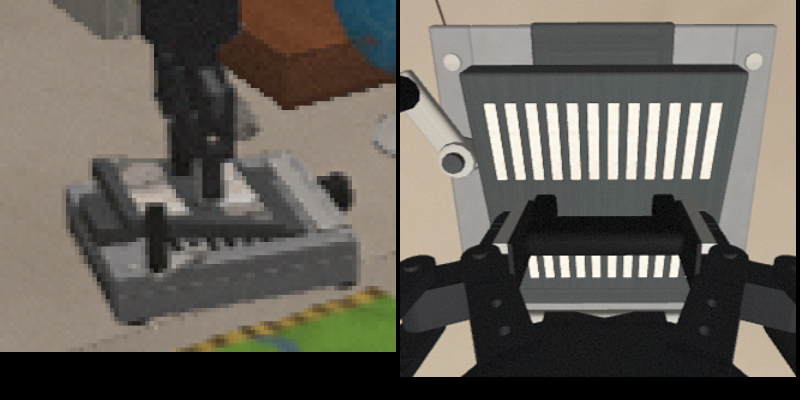

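Emit:
servo_tool([
  [0.1,0,0.05,0,1],
  [0.1,0,0.05,0,1],
  [0,0,0,0,1],
  [0,0,0,0,1],
  [0,0,0,0,1],
  [0,0,0,0,1],
  [0,0,0,0,1],
  [0,0,0,0,1],
  [0,0,0,0,1],
  [0,0,0,0,1],
])

```text
clock: 13.55
tcp_pos: [0.4573, 0.3302, 0.0579]
orientation: [0.703, 0.076, 0.703, -0.075]
wrist_force: [2.3, -0.5, 3.9]
finger_gap: 0.0629
```

```bash
python3 st.py 7; python3 - <<'E'
import cv2
a=cv2.imread('pics/s7.png')[150:210,190:275];cv2.imwrite('pics/s7c.png',cv2.resize(a,None,fx=8,fy=8,interpolation=2))
a=cv2.imread('pics/w7.png')[240:350,150:370];cv2.imwrite('pics/w7c.png',cv2.resize(a,None,fx=3.5,fy=3.5,interpolation=2))
E
```

```text
13.55 [0.45726644 0.33018201 0.05786305] [-0.0168  0.0001  0.0579] [ 2.29729536 -0.46190829  3.94543855] [-0.13380249 -0.13370074 -0.00620332] 0.06293441183457558 -0.21384160571565314
```

View pics/s7c.png

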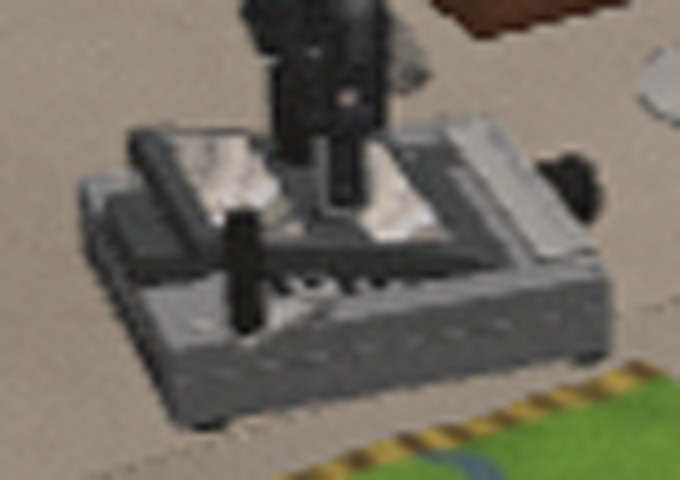

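View pics/w7c.png

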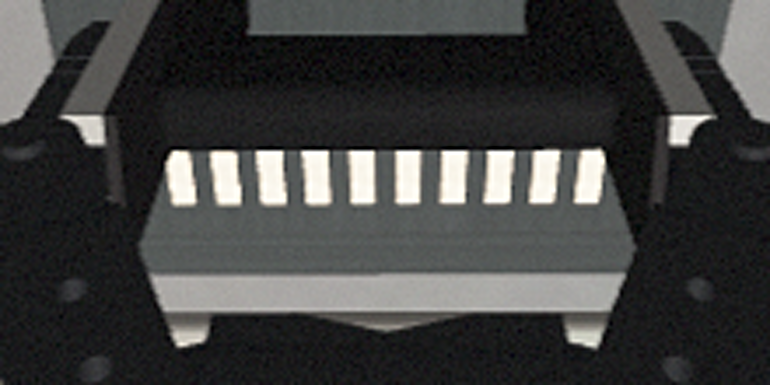

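Emit:
servo_tool([
  [0,0,0.3,0,1],
  [0,0,0.3,0,1],
  [0,0,0.3,0,1],
  [0,0,0.3,0,1],
  [0,0,0.2,0,1],
  [0,0,0,0,1],
  [0,0,0,0,1],
  [0,0,0,0,1],
  [0,0,0,0,1],
  [0,0,0,0,1],
])

```text
clock: 14.9
tcp_pos: [0.4708, 0.3272, 0.0578]
orientation: [0.703, 0.075, 0.703, -0.075]
wrist_force: [0.1, 0.6, -3.1]
finger_gap: 0.0631
```

```bash
python3 st.py 8; python3 - <<'E'
import cv2
a=cv2.imread('pics/s8.png')[150:210,190:275];cv2.imwrite('pics/s8c.png',cv2.resize(a,None,fx=8,fy=8,interpolation=2))
E
```

```text
14.9 [0.47075104 0.3271961  0.05784798] [-0.003  -0.      0.0578] [ 0.06640015  0.59576845 -3.05162379] [-0.03866345  0.03515538  0.01578551] 0.06305175302612073 -0.21370608268139968
```

View pics/s8c.png

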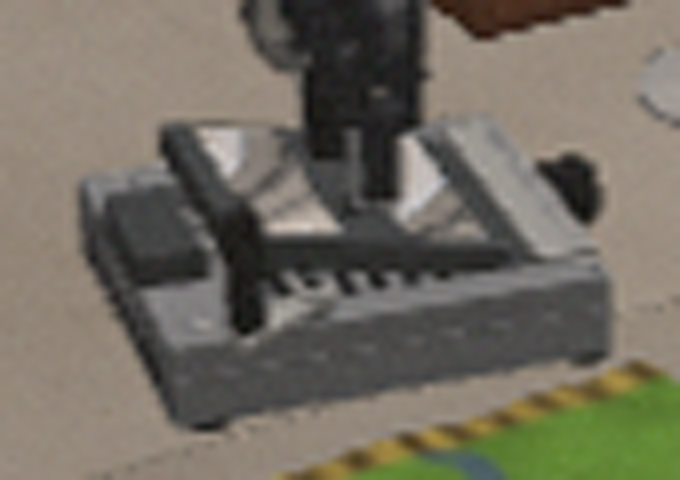

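View pics/w8.png

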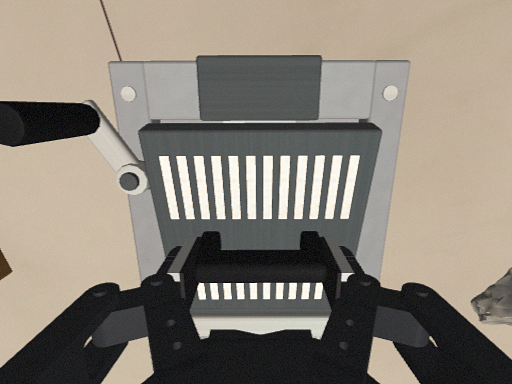

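Emit:
servo_tool([
  [0,0,0.2,0,1],
  [0,0,0.25,0,1],
  [0.1,0,-0.05,0,1],
  [0.1,0,-0.07,0,1],
  [0.1,0,-0.07,0,1],
  [0.1,0,-0.07,0,1],
  [0.1,0,-0.07,0,1],
  [0,0,0,0,1],
  [0,0,0,0,1],
  [0,0,0,0,1],
])

```text
clock: 16.25
tcp_pos: [0.4724, 0.327, 0.0531]
orientation: [0.703, 0.076, 0.703, -0.075]
wrist_force: [1.5, -1.4, -0.2]
finger_gap: 0.0632
```

```bash
python3 st.py 9; python3 - <<'E'
import cv2
a=cv2.imread('pics/s9.png')[150:210,190:275];cv2.imwrite('pics/s9c.png',cv2.resize(a,None,fx=8,fy=8,interpolation=2))
E
```

```text
16.25 [0.47243121 0.3270198  0.05307538] [-0.0013  0.0001  0.0531] [ 1.54735406 -1.40928151 -0.2065978 ] [-0.31817132 -0.62964271 -0.08275978] 0.06317683269109337 -0.2139342779555644
```

View pics/s9c.png

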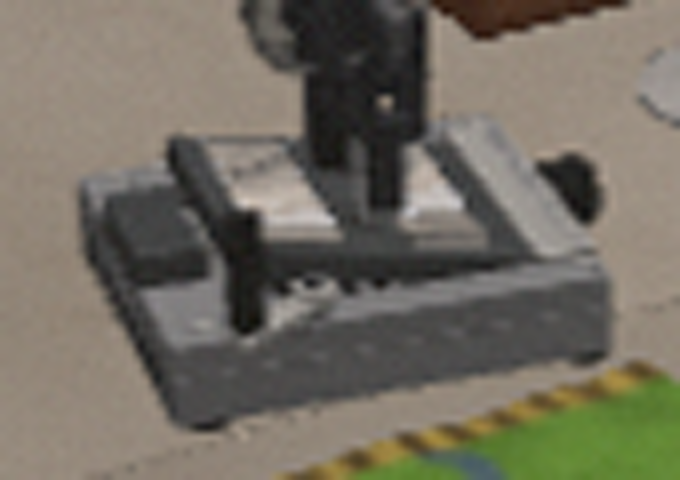

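View pics/w9.png

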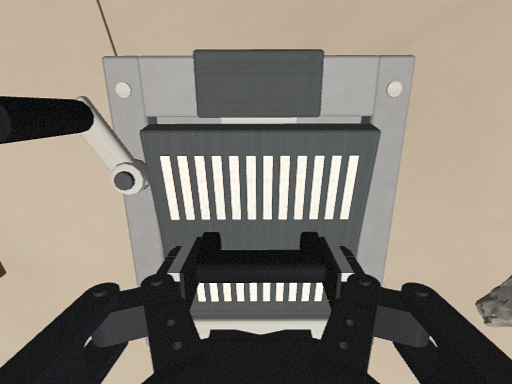

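Emit:
servo_tool([
  [0,0,0,0,0.3],
  [0,0,0,0,-0.4],
  [0,0,0,0,-0.8],
  [0,0,0,0,-0.9],
  [0,0,0,0,-0.9],
  [0,0,0,0,-0.9],
  [-1,0,0,0,-0.9],
  [-3,0,0,0,-0.9],
  [-4,0,0,0,-0.9],
  [0,0,0,0,-0.9],
])

```text
clock: 17.6
tcp_pos: [0.4744, 0.3282, 0.1372]
orientation: [0.705, 0.077, 0.701, -0.074]
wrist_force: [-0.2, 0.4, -0.6]
finger_gap: 0.081
```

```bash
python3 st.py 10; python3 - <<'E'
import cv2
a=cv2.imread('pics/s10.png')[150:210,190:275];cv2.imwrite('pics/s10c.png',cv2.resize(a,None,fx=8,fy=8,interpolation=2))
E
```

```text
17.6 [0.47441683 0.32819839 0.1371931 ] [0.0004 0.0017 0.1372] [-0.21652698  0.37345043 -0.58854577] [ 0.00552789 -0.00319825  0.00812143] 0.08103831532069519 -0.21371363339776495
```

View pics/s10c.png

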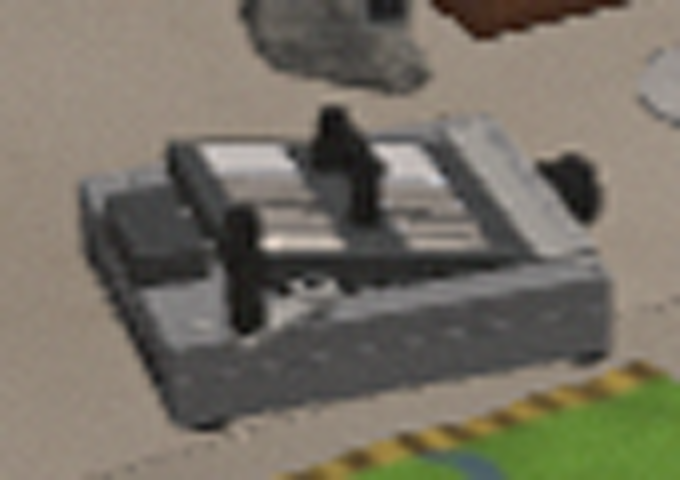

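View pics/w10.png

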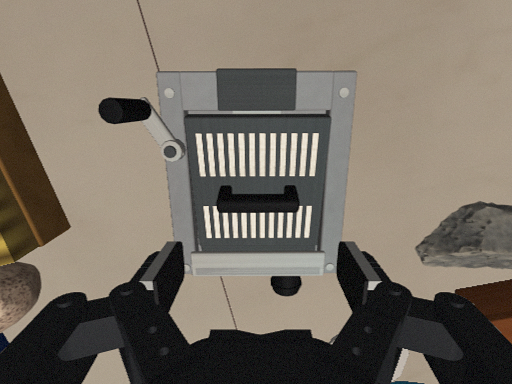

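```bash
python3 - <<'E'
from fit import *
p=np.load('w10.npy',allow_pickle=True).item()
a=p['pixels'][55:290,140:370];cv2.imwrite('pics/w10c.png',cv2.resize(a,None,fx=2.5,fy=2.5,interpolation=3))
for X in [(-.0715,-.03,.056),(-.0715,.03,.056),(-.1015,-.03,.056),(-.1015,.03,.056),(-.1015,-.08,.041),(-.1015,.08,.041),(.0575,-.06,.045),(.0575,.06,.045),(.0835,-.08,.041),(.0835,.08,.041)]:
    u=proj(p,hw(*X));print(X,np.round((u-[140,55])*2.5,1))
print(to(hw(-.058,0,.07)))
E
```

```text
(-0.0715, -0.03, 0.056) [192.3 136.3]
(-0.0715, 0.03, 0.056) [389.  135.2]
(-0.1015, -0.03, 0.056) [187.  29.]
(-0.1015, 0.03, 0.056) [392.5  28. ]
(-0.1015, -0.08, 0.041) [34.1 36.1]
(-0.1015, 0.08, 0.041) [546.   33.6]
(0.0575, -0.06, 0.045) [134.3 494.9]
(0.0575, 0.06, 0.045) [453.6 492.8]
(0.0835, -0.08, 0.041) [ 90.7 549. ]
(0.0835, 0.08, 0.041) [498.3 546.3]
[ 6.36 -0.06 -5.66]
```

View pics/w10c.png

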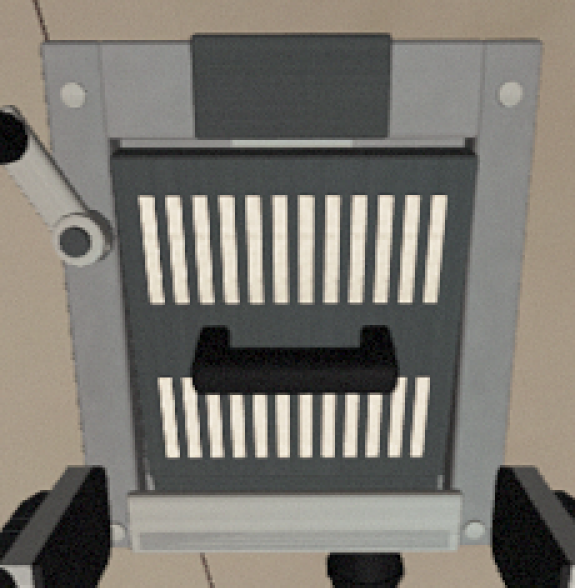

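Emit:
servo_tool([
  [0,0,-3,0,1],
  [0,0,-2.7,0,1],
  [1,0,0,0,1],
  [3,0,0,0,1],
  [2.4,0,0,0,1],
  [0.3,0,0,0,1],
  [0.3,0,0,0,1],
  [0.2,0,0,0,1],
  [0,0,0,0,1],
  [0,0,0,0,1],
])

```text
clock: 18.95
tcp_pos: [0.4171, 0.3394, 0.0616]
orientation: [0.704, 0.076, 0.702, -0.075]
wrist_force: [1.1, -1.2, 1.3]
finger_gap: -0.0
```

```bash
python3 st.py 11
```

```text
18.95 [0.41708565 0.33940092 0.06161151] [-0.058   0.0008  0.0616] [ 1.12576167 -1.19442088  1.32313293] [-0.11415146 -0.29793813 -0.00839056] -3.7048521447015065e-05 -0.21388148103742544
```

View pics/c11.png

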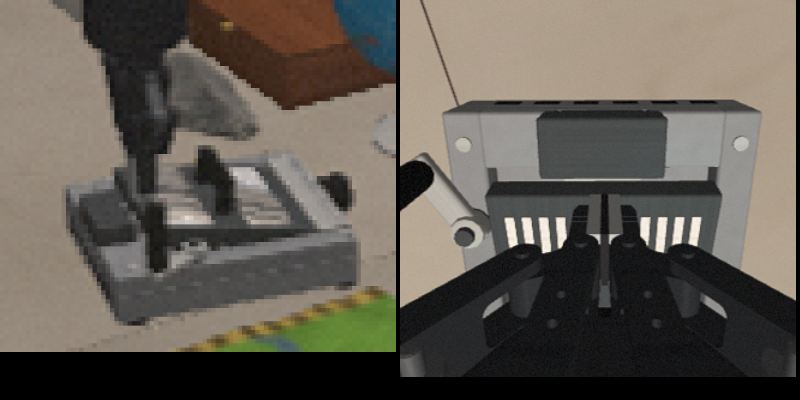

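Emit:
servo_tool([
  [0.22,0,0,0,1],
  [0.22,0,0,0,1],
  [0.22,0,0,0,1],
  [0.22,0,0,0,1],
  [0.22,0,0,0,1],
  [0.22,0,0,0,1],
  [0.22,0,0,0,1],
  [0.22,0,0,0,1],
  [0.22,0,0,0,1],
  [0.2,0,0,0,1],
])

```text
clock: 20.3
tcp_pos: [0.4178, 0.3394, 0.04]
orientation: [0.704, 0.076, 0.702, -0.075]
wrist_force: [-1.7, -4.3, 21.7]
finger_gap: -0.0002
```

```bash
python3 st.py 12
```

```text
20.3 [0.4177566  0.3394236  0.03999214] [-0.0574  0.0009  0.04  ] [-1.65037593 -4.30293978 21.71423757] [-0.84075944  0.30968751  0.041746  ] -0.00018198677194065837 -0.21414502963686166
```

View pics/c12.png

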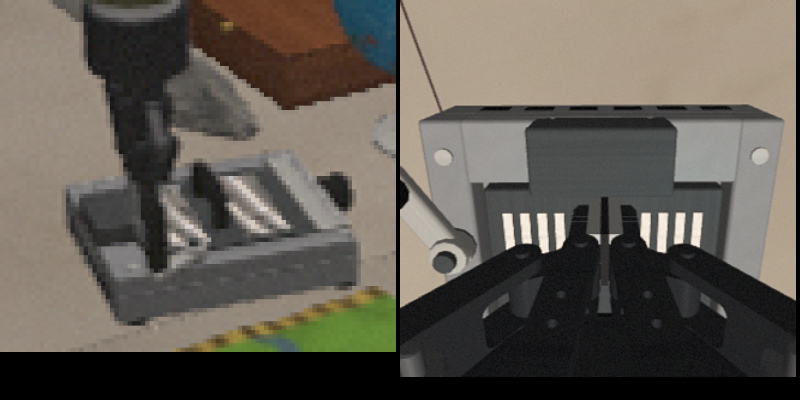

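Emit:
servo_tool([
  [-0.5,0,0,0,1],
  [-2,0,0,0,1],
  [-4,0,0,0,1],
  [-4,0,0,0,1],
  [0,-2,0,0,0.5],
  [0,-2,0,0,0.2],
  [0,0,0,0,0],
  [0,0,0,0,0],
  [0,0,0,0,0],
  [0,0,0,0,0],
])

```text
clock: 21.65
tcp_pos: [0.4077, 0.3002, 0.1438]
orientation: [0.703, 0.075, 0.703, -0.075]
wrist_force: [-0.4, -1.0, -0.3]
finger_gap: 0.0423
```

```bash
python3 st.py 13; python3 - <<'E'
from h import *
p=np.load('w13.npy',allow_pickle=True).item()
for n in('wrist','scene','top'):
  p=cam(n); r=models.pinpoint('clamp_knob',p);print(n,[(a['conf'],a['location'],wh(onz(p,a['location'],.1))) for a in r[:2]])
E
```

```text
21.65 [0.40774105 0.30018036 0.14375251] [-0.059  -0.0395  0.1438] [-0.36879402 -0.98904562 -0.28765476] [-0.02112094  0.0335721  -0.06510735] 0.04228341536791921 -0.21341851834849557
wrist [(0.93, [190.7, 198.6], array([-0.072 , -0.0876,  0.1   ]))]
scene [(0.55, [219.5, 175.3], array([-0.0726, -0.0851,  0.1   ]))]
top []
```

View pics/w13.png

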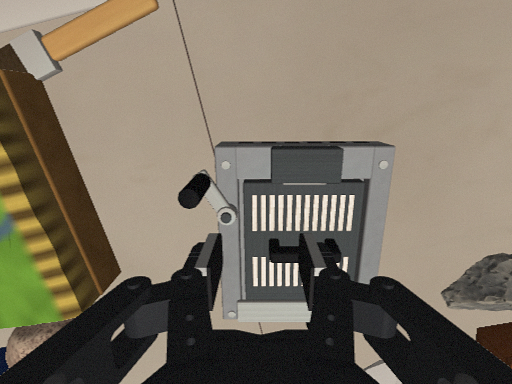

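View pics/c13.png

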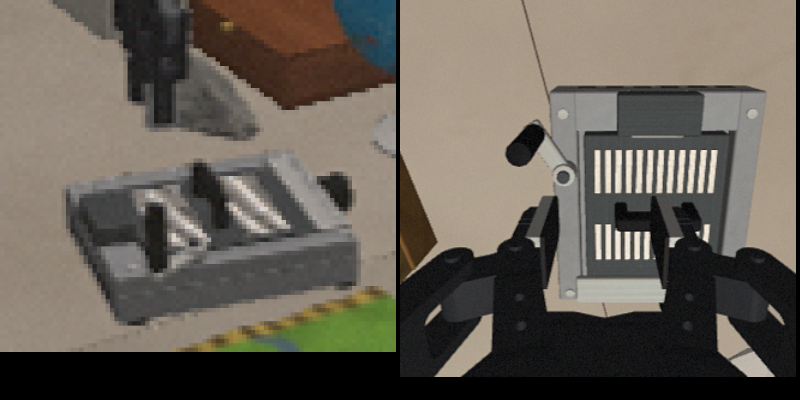

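Emit:
servo_tool([
  [0,-2.4,-0.7,0,0],
  [0,-2.4,-0.6,0,0],
  [2.5,0,0,0,0],
  [3.5,0,0,0,0],
  [1.6,0,0,0,0],
  [0,0,0,0,0.2],
  [0,0,0,0,1],
  [0,0,0,0,1],
  [0,0,0,0,1],
  [0,0,0,0,1],
], grip_force=20)

```text
clock: 23.3
tcp_pos: [0.3848, 0.2556, 0.0686]
orientation: [0.703, 0.075, 0.703, -0.075]
wrist_force: [-3.4, -2.6, 6.2]
finger_gap: 0.0153
```

```bash
python3 st.py 14
```

```text
23.3 [0.38480282 0.25563571 0.06856414] [-0.0722 -0.0879  0.0686] [-3.39199274 -2.60920183  6.1781847 ] [-0.5996118   0.69047714 -0.0496283 ] 0.01531081025461626 -0.2138792365323665
```

View pics/w14.png

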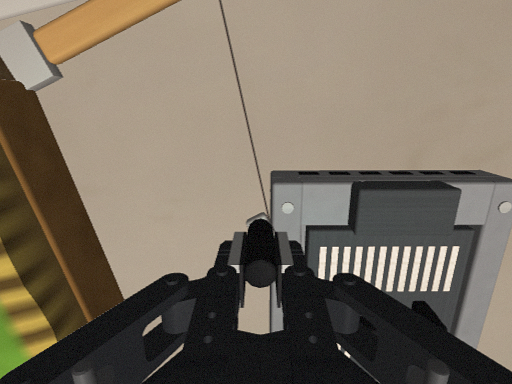

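Emit:
servo_tool([
  [0,0.77,-0.3,0,1],
  [0,0.94,-0.15,0,1],
  [0,0.94,0.09,0,1],
  [0,0.89,0.32,0,1],
  [0,0.79,0.54,0,1],
  [0,0.63,0.7,0,1],
  [0,0.43,0.85,0,1],
  [0,0.21,0.92,0,1],
  [0,0.02,0.6,0,1],
  [0,0,0,0,1],
])

```text
clock: 24.65
tcp_pos: [0.4309, 0.3026, 0.0675]
orientation: [0.702, 0.075, 0.704, -0.076]
wrist_force: [-3.9, -3.0, -0.2]
finger_gap: 0.0154
```

```bash
python3 st.py 15
```

```text
24.65 [0.43087214 0.30258106 0.06750161] [-0.0369 -0.0324  0.0675] [-3.93126248 -3.04164702 -0.21577418] [-0.51232932  0.59711927 -0.15911925] 0.015426154928931835 -0.21424232764626527
```

View pics/w15.png

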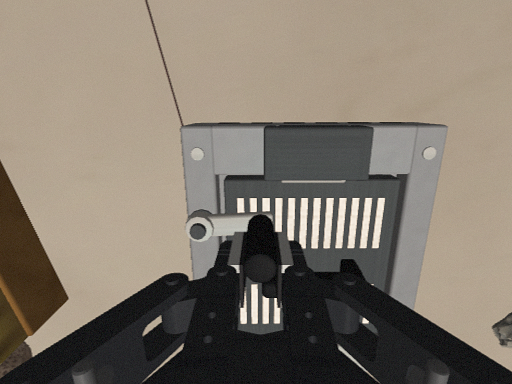

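Emit:
servo_tool([
  [0,0,0.2,0,1],
  [0,0,0.2,0,1],
  [0,0,0,0,1],
  [0,0,0,0,1],
  [0,0,0,0,1],
  [0,0,0,0,1],
  [0,0,0,0,1],
  [0,0,0,0,1],
  [0,0,0,0,1],
  [0,0,0,0,1],
])

```text
clock: 26.0
tcp_pos: [0.4331, 0.3022, 0.0675]
orientation: [0.702, 0.075, 0.705, -0.075]
wrist_force: [-7.6, -1.3, 1.3]
finger_gap: 0.0155
```

```bash
python3 st.py 16
```

```text
26.0 [0.43311463 0.30217663 0.0674588 ] [-0.0346 -0.0323  0.0675] [-7.6209034  -1.32790582  1.32574066] [-0.24422999  1.47534831 -0.16777426] 0.01545379816228732 -0.21323120988009503
```

Emit:
servo_tool([
  [0,0,0,0,0.4],
  [0,0,0,0,0.2],
  [0,0,0,0,0.2],
  [0,0,0,0,0.2],
  [-1,0,0,0,0.2],
  [-3,0,0,0,0.2],
  [-4,0,0,0,0.2],
  [-4,0,-3,0,0.2],
  [0,0,-5,0,0.2],
  [0,0,0,0,0.2],
])

```text
clock: 27.35
tcp_pos: [0.3549, 0.3196, 0.1894]
orientation: [0.703, 0.075, 0.703, -0.074]
wrist_force: [0.7, -0.3, 0.0]
finger_gap: 0.0342
```

```bash
python3 st.py 17; python3 - <<'E'
from fit import *
p=np.load('w17.npy',allow_pickle=True).item()
print('closed knob',proj(p,hw(-.04,-.032,.1)),'pivot',proj(p,hw(-.04,-.07,.05)))
for n in('wrist','scene'):
  p=cam(n)
  for k,z in (('clamp_knob',.1),('clamp_pivot',.043),('back_edge',.04),('tongue',.026)):
    r=models.pinpoint(k,p);print(n,k,[(round(a['conf'],2),a['location'],wh(onz(p,a['location'],z))) for a in r[:2]])
E
```

```text
27.35 [0.35493813 0.31955486 0.1894    ] [-0.1147 -0.0315  0.1894] [ 0.67385728 -0.2958246   0.03902956] [ 0.02546595 -0.02195404  0.00965638] 0.03423141544430092 -0.21085376036972137
closed knob [259.24798514 271.21003591] pivot [225.44032878 246.17183069]
wrist clamp_knob []
wrist clamp_pivot [(0.73, [225.2, 242.3], array([-0.0388, -0.0705,  0.043 ]))]
wrist back_edge [(0.82, [287.8, 217.9], array([-0.0673,  0.0004,  0.04  ]))]
wrist tongue [(0.82, [286.2, 309.0], array([0.067 , 0.0031, 0.026 ])), (0.24, [289.8, 215.7], array([-0.0643,  0.0041,  0.026 ]))]
scene clamp_knob [(0.58, [226.6, 167.2], array([-0.0363, -0.0386,  0.1   ]))]
scene clamp_pivot [(0.57, [228.6, 186.7], array([-0.0391, -0.0642,  0.043 ]))]
scene back_edge [(0.79, [214.2, 179.8], array([-0.0689,  0.0024,  0.04  ]))]
scene tongue [(0.93, [253.0, 177.7], array([ 0.0651, -0.0014,  0.026 ]))]
```

View pics/w17.png

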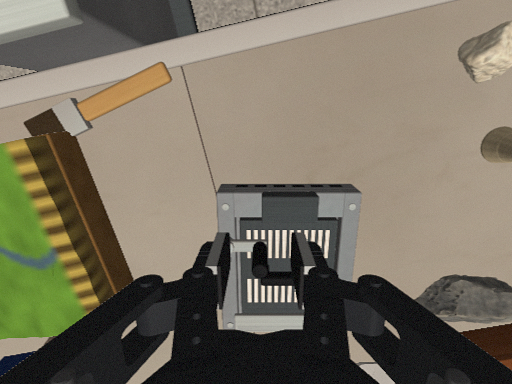

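View pics/c17.png

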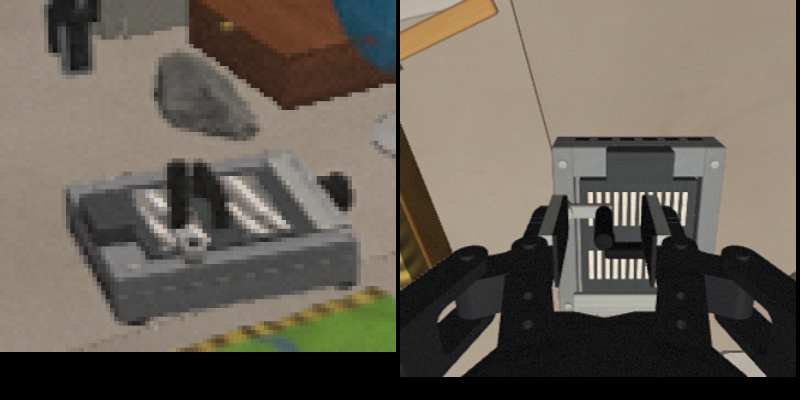

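Emit:
servo_tool([
  [0,4,0,0,0.2],
  [0,4,0,0,0.2],
  [0,3,-1,0,0.2],
  [0,0,0,0,0.2],
  [0,0,0,0,0.2],
  [0,0,0,0,0.2],
  [0,0,0,0,0.2],
  [0,0,0,0,0.2],
  [0,0,0,0,0.2],
  [0,0,0,0,0.2],
])

```text
clock: 29.2
tcp_pos: [0.371, 0.4288, 0.1881]
orientation: [0.703, 0.076, 0.703, -0.075]
wrist_force: [-1.1, 0.1, 0.1]
finger_gap: 0.0342
```

```bash
python3 st.py 18; python3 - <<'E'
from fit import *
p=np.load('w18.npy',allow_pickle=True).item()
print('closed knob',proj(p,hw(-.04,-.032,.1)),'pivot',proj(p,hw(-.04,-.07,.05)),'arm tip',proj(p,hw(-.04,-.024,.05)))
a=p['pixels'][160:345,110:310];cv2.imwrite('pics/w18c.png',cv2.resize(a,None,fx=3.2,fy=3.2,interpolation=3))
for k,z in (('clamp_knob',.1),('cobble',0),('wedge',0)):
    for q in (p,):
        pass
q=cam('wrist');r=models.pinpoint('clamp_knob',q);print([(round(a['conf'],2),a['location'],wh(onz(q,a['location'],.1))) for a in r])
q=cam('scene')
for k in('cobble','wedge'):
    r=models.pinpoint(k,q);print(k,[(round(a['conf'],2),a['location']) for a in r])
E
```

```text
29.2 [0.37101657 0.42876354 0.18808402] [-0.1216  0.0786  0.1881] [-1.06385991  0.14610263  0.10857328] [-7.75265449e-05 -6.26628414e-02  2.01566691e-02] 0.034185456170529385 -0.21395115450432778
closed knob [143.80239338 278.81098262] pivot [127.76617628 252.78126247] arm tip [168.68119484 252.61210503]
[(0.84, [148.5, 276.1], array([-0.043 , -0.0271,  0.1   ]))]
cobble [(0.87, [299.5, 225.3])]
wedge []
```

View pics/w18c.png

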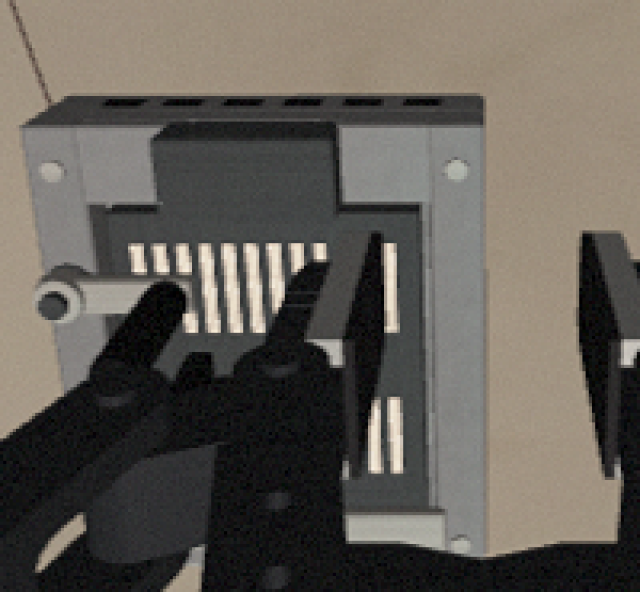

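```bash
python3 - <<'E'
from h import *
p=np.load('w18.npy',allow_pickle=True).item()
a=p['pixels'][235:275,115:180];im=cv2.resize(a,None,fx=12,fy=12,interpolation=2)
# overlay arm outline for theta=0 and .1
for th,col in((0,(0,0,255)),(.1,(0,255,0))):
    pts=[]
    for l,w in((0.005,-.007),(.046,-.007),(.046,.007),(.005,.007)):
        x=-.04-np.sin(th)*l+np.cos(th)*w; y=-.07+np.cos(th)*l+np.sin(th)*w
        pts.append((proj(p,hw(x,y,.05))-[115,235]+.5)*12)
    cv2.polylines(im,[np.int32(pts)],True,col,1)
cv2.imwrite('pics/w18z.png',im)
E
```

```text
(no output)
```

View pics/w18z.png

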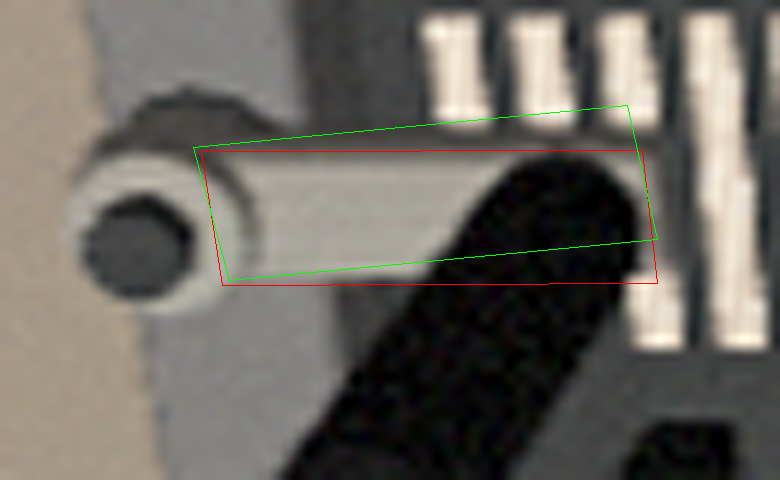

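```bash
python3 -c "
from workcell import order,env
print(order.hand_in(), env.get_state()['clock'])"
```

```text
the job is handed in; nothing more can be done
the job is handed in; nothing more can be done
```

The filter panel is back in the housing, lying flat and fully home, with the clamp arm swung closed across it. I handed the job in at about 29 s of the 56 s allowed.

**How it went:**
- I gripped the handle bar end to end, so the panel could tilt in the jaws.
- I propped the back edge on the catch block, slid the tongue under the lip and lowered the back edge to just above the roller. Then I let go.
- I pressed the raised edge down slowly with the shut fingers, gripped the clamp knob and took it round to its stop.

**Last checks:**
- **Panel:** the press ended with the fingertips at z = 40 mm, the seated height, with 21.7 N of resistance. The pictures afterwards show it flat in the well.
- **Clamp:** the arm met its stop at about 7.6 N. In the close-up its outline matches the closed position to within about 0.03 rad, which is about as fine as the picture can show. The network put the knob about 6 mm from the closed position in two views, one on each side, so I trusted the outline and the stop.
- **Stones:** the arm went over the cobble, and both stones look unmoved in the pictures. The network found the cobble within about 2 pixels of its first position. It did not find the wedge in the last scene picture, so I checked the wedge only by eye in slightly earlier pictures.
- **Robot:** it was clear of everything at hand-in, with no notable force on the wrist.

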